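# Load the tube block into the thermomixer and hold the short-mix key

### The job

Lift the aluminium block that holds the small capped tubes and, keeping it upright, lower it, without dropping it, flat and square into the pocket of the mixer until it rests on the floor of the pocket, and let go of it. Only then push the mixer's wide paddle key fully down with the fingertips: it is a spring-loaded short-mix key that runs the mixer only while held, so keep it down for at least two seconds, firmly but with less than 25 N, and finish with the fingertips still holding it down. Leave the other block, the round keys and everything else on the bench alone.

Things in the scene. Friction and masses are not known exactly. Their poses are not given: they have to be found in the camera images.
- tubeblock_mid (a point): centre (half-way up) of the tube block to load: upright bare aluminium block 56 (its x) x 90 (its y) x 46 mm high, 0.4 to 0.6 kg, ten small tubes in its top, white caps 6 mm proud. Its lowest 4 mm are stepped in by 1.5 mm all round. Grip it across its 56 mm (x) high on the sides: seated, its lowest 12 mm lie below the mixer's deck. Either way round (yaw or yaw + pi) fits.
- boreblock_mid (a point): centre (half-way up) of another block, a bystander: same aluminium and outer size, but with two empty 30 mm bores in its top and no tubes. Leave it where it is.
- mixer: the thermomixer, fixed: white housing 240 (its x) x 170 mm (y), origin on the bench under its middle, front to its -x. Flat deck 95 mm high from x = -45 to +120 mm with the pocket in it; before it (x = -45 to -120) a panel slopes 15 degrees down to the front: the wide paddle key on its -y side, a display in the middle, four small round keys in a cross on the +y side.
- pocket (a point): centre of the pocket's flat floor, 83 mm above the bench; axes as the mixer's. The pocket is 12 mm deep, 59.5 (x) x 93.5 (y) mm, upright walls: 1.75 mm of play on each side of the block. When the block is seated its centre is 23 mm above this point.
- key_top (a point): centre of the top face of the paddle key, a plain grey oblong key 22 (its x) x 40 (its y) mm with three fine ribs, standing 11 mm proud of the panel; its z axis points out of the panel, 15 degrees from vertical towards the mixer's front. The point moves with the key.
- mixkey (a joint): how far the paddle key is pressed in, along its own z axis (m): 0 released, 0.006 at its stop, counted as fully down above 0.0048. Its spring pushes back with 3 N at the start of the travel and 9 N at the stop, and returns it when let go.
- keypad: the four small round keys (11 mm across, 3 mm proud) on the other half of the panel, in a cross 24 mm across; origin at the middle of the cross on the panel, 114 mm from the paddle key. Do not touch them.
- bottle: bystander: small capped reagent bottle, 48 mm across, 85 mm high; origin at the centre of its underside.
- tiprack: bystander: red pipette-tip rack 118 x 82 x 52 mm; origin at the centre of its underside.
- tuberack: bystander: low blue tube rack 75 x 110 mm, 38 mm high with its tubes; origin at the centre of its underside.
- cryobox: bystander: orange freezer box of vials, 133 x 133 x 50 mm, its lid standing open to 185 mm high on its +y side; origin at the centre of its underside.
Not all that is in view belongs to the job. Leave any green or yellow look-alike of the part that bears tubeblock_mid alone.

How it is judged:
By the outcome, as a careful person would: the job done as asked, in the order asked, and still so for the second after the job is handed in, while the arm keeps its last pose, push and grip.
It also fails if it takes over 64 s, if anything falls off the work surface, if the arm or the gripper's body presses on something with over 40 N, if the wrist force passes 120 N, or if a joint passes its speed limit or range.

### The arm

A 7-joint arm with a two-finger parallel gripper is mounted at the origin on the work surface. World frame = base frame: x ahead of the robot, y to its left, z up, the work surface at z = 0. Lengths are in m, angles in rad, forces in N, time in s.
With the tool pointing down it reaches from about 0.4 to 0.85 m from the base axis. Payload 4.5 kg.
Tool frame: the origin (TCP) lies at the very end of the fingers, on their centre line; the grasp point (between the pads) lies 19 mm behind it; z points along the fingers, y is the direction in which the jaws open and shut (so a half turn about z gives the same grasp; the last joint's range is limited). The gripper opens to 88 mm and grips with 3 to 60 N. Pads are 18 mm wide; open, the fingers measure 123 mm over their backs; the gripper's body (75 mm by 187 mm) begins 45 mm behind the grasp point.
Start: joints at [1.226, 0.689, -0.195, 1.565, 0.157, 0.902, -0.215], TCP at [0.231, -0.581, 0.239] pointing down, gripper open.
Joint ranges: [-3.01, 3.01], [-0.46, 2.08], [-1.47, 1.51], [0.13, 2.56], [-1, 4.14], [0.04, 2.09], [-2.66, 2.66]. Speed limits (rad/s): [2.57, 2.57, 3.14, 3.14, 3.14, 3.14, 3.14].

### API

Orientations are given as a unit quaternion [x, y, z, w].
In Python, from plant import telemetry, imaging, r gives the robot as it stands.
- The arm moves only by the shell command python3 -m creep 'ROWS' [FORCE]. ROWS is JSON, a list of rows, each a list of 5 numbers: the closure in counts, from 0 (fully open) to 255 (shut), then the shift along the tool's x, y, z in m, then the turn about the tool's z in degrees. In form: [[fingers, x, y, z, yaw], ...]. A call has 1 to 10 rows; each row is the pose to reach, as a shift and turn from the pose commanded when the call began, along the tool's axes at that moment; what a row does not reach only later rows make up. A row lasts 1/8 s, in which the tool goes at most 62.5 mm and 10.7 degrees, less where a joint would pass 70% of its speed; a pose out of reach is approached as far as the arm can. A call with a gripper value outside its range is refused whole. The fingers move at their own pace and stop on an object; FORCE is the grip in N (left out, the last holds). Time passes only in rows, so rows that repeat a pose let the fingers close. It gives the time, the measured TCP pose, the force and the opening at its end, in the units of the state.
- telemetry.get_state(): the state, without advancing time (a new reading comes with each control period).
- imaging.snapshot(name): name is "scene" or "side" or "wrist"; returns a dict with "image" (400x640x3 uint8, blue, green, red), "camera_matrix" (3x3 intrinsics, pixels), "R" (3x3) and "t" (3): a world point X has camera coordinates R X + t; the wrist camera has in their place "hand_eye" (4x4, takes a point from camera to tool coordinates, whose origin is the TCP and whose axes are the flange's). Camera axes: x right, y down, z forward; pixel columns grow to the right and rows downward; lengths in m; the calibration is good to about 2 mm. A picture is of the moment at which its call begins: read the wrist's pose just before it. There is no depth.
- r.finish_job(): hands the job in, once; it reports no verdict.
Trained networks look in a picture, given as the dict that the camera call returned (one of the last four; its "shot" number tells which), for a name from the list of things; names that differ only in an ending like _2 or _b are one class to them, and where a whole thing is asked for, a point or a joint stands for the part that bears it (a point fixed in the world has none). Each returns a list of dicts, best first, with "score" (0 to 1); they miss things now and then, are a little off and sometimes report something else, mostly with a low value. They report only what shows in the picture. A call takes as long as a camera call. They do not tell look-alikes from the thing itself.
- imaging.boxes_of(picture, target): "rect" ([left, top, right, bottom] in pixels, round what is visible of it).
- imaging.trace(picture, target): "pixels" (400x640 bool, what is visible of it) and "rect" ([left, top, right, bottom] in pixels, round what is visible of it).
- imaging.place_of(picture, target): "location" ([row, column] in pixels: a listed point, or the origin of a listed thing).
The state is a dict: "clock": time; "q": joint angles; "qd": joint speeds; "joint_torque": joint torques, N m; "tool_pos": TCP position; "eef_rot": TCP orientation; "contact_force": force on the tool from outside, world axes, zero at the start; "moment": the same for the moment, N m; "opening": opening from 0.0 (shut) to 1.0 (fully open).
Only numpy, scipy, OpenCV 4.12 (cv2) and the standard library are available. Lean on these libraries where they do the work, as an engineer would, in place of code of your own. Each camera call takes 0.05 s, during which the arm holds its last target.

## Working session

There is one attempt and no reset: what is moved stays moved. The work goes in short steps, Python scripts to look and compute and a shell command to move; the robot and the scene stay as the last step left them, time stands still between calls to the robot, and variables do not carry over. Pictures are saved under pics/ and viewed, and the job is handed in when it is done.

```bash
ls; mkdir -p pics
python3 - <<'E'
from plant import telemetry, imaging, r
import cv2,numpy as np
s=telemetry.get_state()
print({k:np.round(v,4).tolist() for k,v in s.items()})
for n in ["scene","side","wrist"]:
    p=imaging.snapshot(n); cv2.imwrite(f"pics/{n}0.png",p["image"])
    print(n,p["shot"],np.round(p["camera_matrix"],1).tolist(),{k:np.round(p[k],4).tolist() for k in("R","t","hand_eye") if k in p})
    for t in ["tubeblock_mid","boreblock_mid","mixer","pocket","key_top","keypad"]:
        print(t,[(np.round(d["location"],1).tolist(),round(d["score"],2)) for d in imaging.place_of(p,t)])
E
```

```text
pics
{'clock': 0.0, 'q': [1.2258, 0.69, -0.1945, 1.5663, 0.1574, 0.9025, -0.2151], 'qd': [-0.0, 0.0015, 0.0001, -0.0022, -0.0006, -0.0009, 0.0006], 'joint_torque': [0.0, -52.7579, -1.2671, -15.3435, -0.0526, 0.0065, 0.0002], 'tool_pos': [0.2308, -0.5801, 0.2379], 'eef_rot': [0.9821, 0.1883, -0.0003, -0.0009], 'contact_force': [-0.1789, 0.727, -0.131], 'moment': [0.002, -0.0023, -0.006], 'opening': 1.0}
scene 1 [[450.6, 0.0, 320.7], [0.0, 450.6, 204.1], [0.0, 0.0, 1.0]] {'R': [[-0.8635, 0.5043, 0.0091], [0.3059, 0.538, -0.7855], [-0.401, -0.6755, -0.6188]], 't': [0.4689, -0.1011, 1.5397]}
tubeblock_mid [([255.6, 416.9], 0.88), ([179.7, 318.6], 0.82), ([219.1, 391.9], 0.81)]
boreblock_mid [([180.6, 253.8], 0.81)]
mixer [([258.7, 329.4], 0.84)]
pocket [([244.3, 338.8], 0.68)]
key_top [([224.4, 297.8], 0.68)]
keypad [([215.4, 337.6], 0.48)]
side 2 [[460.6, 0.0, 320.3], [0.0, 460.6, 202.5], [0.0, 0.0, 1.0]] {'R': [[0.9987, -0.0502, -0.001], [-0.0373, -0.7279, -0.6847], [0.0336, 0.6838, -0.7289]], 't': [-0.5399, 0.0999, 1.2936]}
tubeblock_mid [([282.3, 290.3], 0.82), ([202.6, 249.4], 0.71), ([167.0, 270.3], 0.65)]
boreblock_mid [([306.0, 367.4], 0.68), ([258.4, 402.3], 0.16)]
mixer [([196.5, 333.4], 0.85)]
pocket []
key_top [([190.9, 354.7], 0.64)]
keypad [([195.4, 312.2], 0.59)]
wrist 3 [[339.6, 0.0, 315.8], [0.0, 339.6, 200.8], [0.0, 0.0, 1.0]] {'hand_eye': [[0.0001, -0.9613, -0.2755, 0.0715], [1.0, 0.0001, -0.0001, -0.0008], [0.0001, -0.2755, 0.9613, -0.1468], [0.0, 0.0, 0.0, 1.0]]}
tubeblock_mid []
boreblock_mid []
mixer []
pocket []
key_top []
keypad []
```

View pics/scene0.png

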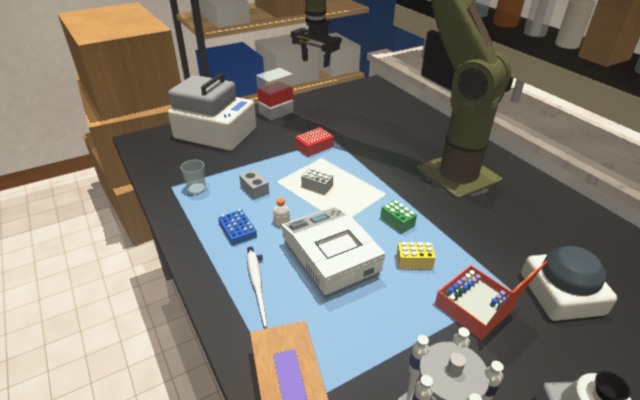

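View pics/side0.png

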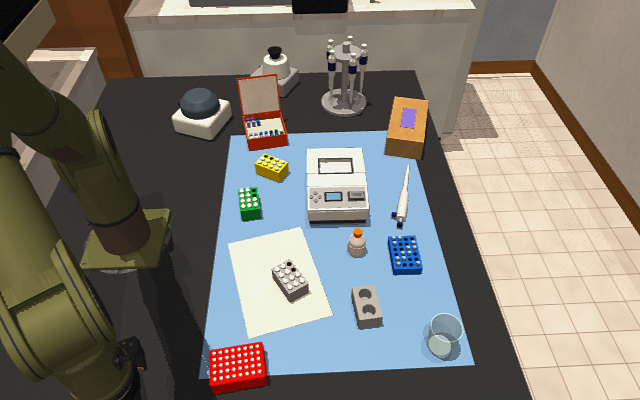

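View pics/wrist0.png

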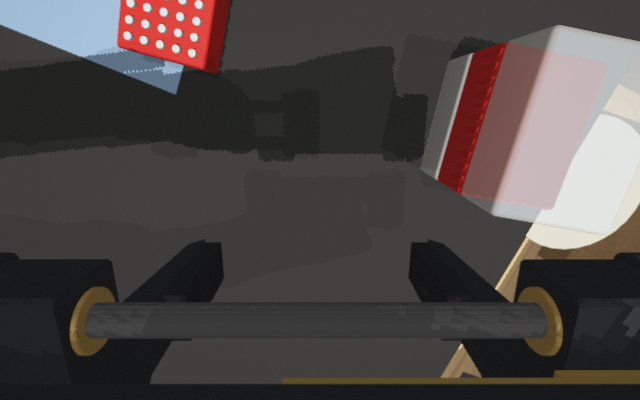

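The scene holds three tube-block look-alikes: grey at scene (col 319, row 180) / side (290, 282), green at scene (398, 215) / side (249, 203), and yellow at scene (416, 255) / side (270, 167). There is also the two-bore block at scene (254, 182). By the description I choose the bare aluminium one on the white sheet.

```bash
cat > h.py <<'E'
from plant import telemetry, imaging, r
import cv2,numpy as np
from scipy.spatial.transform import Rotation as Ro
def cam(p,st=None):
    K=p["camera_matrix"]
    if "R" in p: R,t=np.array(p["R"]),np.array(p["t"]); return K,R,t
    T=np.eye(4);T[:3,:3]=Ro.from_quat(st["eef_rot"]).as_matrix();T[:3,3]=st["tool_pos"]
    W=np.linalg.inv(T@np.array(p["hand_eye"])); return K,W[:3,:3],W[:3,3]
def P(c): return c[0]@np.c_[c[1],c[2]]
def proj(c,X):
    x=P(c)@np.append(X,1); return x[:2]/x[2]
def tri(c1,rc1,c2,rc2):
    X=cv2.triangulatePoints(P(c1),P(c2),np.array(rc1[::-1],float).reshape(2,1),np.array(rc2[::-1],float).reshape(2,1)).ravel()
    X=X[:3]/X[3]; e=[np.linalg.norm(proj(c1,X)-rc1[::-1]),np.linalg.norm(proj(c2,X)-rc2[::-1])]
    return X,e
def onz(c,uv,z):
    K,R,t=c; d=R.T@np.linalg.inv(K)@np.array([uv[0],uv[1],1.]); o=-R.T@t
    return o+d*(z-o[2])/d[2]
E
python3 - <<'E'
from h import *
a=imaging.snapshot("scene");b=imaging.snapshot("side");ca,cb=cam(a),cam(b)
for n,p,q in [("tube",(179.7,318.6),(282.3,290.3)),("bore",(180.6,253.8),(306,367.4)),("mixer",(258.7,329.4),(196.5,333.4)),("key",(224.4,297.8),(190.9,354.7)),("keypad",(215.4,337.6),(195.4,312.2))]:
    X,e=tri(ca,p,cb,q);print(n,X.round(4),np.round(e,1))
print("pocket@.083",onz(ca,(338.8,244.3),.083))
print("tube@.023",onz(ca,(318.6,179.7),.023),onz(cb,(290.3,282.3),.023))
for t in ["bottle","tiprack","tuberack","cryobox"]:
    print(t,[onz(c,d["location"][::-1],0).round(3).tolist()+[round(d["score"],2)] for c,p in((ca,a),(cb,b)) for d in imaging.place_of(p,t)[:1]])
v=cv2.resize(a["image"][150:300,220:440],None,fx=3.4,fy=3.4,interpolation=cv2.INTER_CUBIC);cv2.imwrite("pics/s1.png",v)
v=cv2.resize(b["image"][135:335,220:420],None,fx=3,fy=3,interpolation=cv2.INTER_CUBIC);cv2.imwrite("pics/d1.png",v)
E
```

```text
tube [ 0.4508 -0.1818  0.0217] [1.6 1.9]
bore [ 0.6385 -0.2673  0.0323] [0.7 0.9]
mixer [0.5889 0.1289 0.0024] [0.8 0.7]
key [0.6433 0.058  0.095 ] [1.5 1.3]
keypad [0.5234 0.062  0.0793] [1.  0.9]
pocket@.083 [0.58703871 0.16452575 0.083     ]
tube@.023 [ 0.44619643 -0.18010509  0.023     ] [ 0.45527658 -0.18506098  0.023     ]
bottle [[0.63, -0.074, -0.0, 0.76], [0.64, -0.082, 0.0, 0.97]]
tiprack [[0.35, -0.401, 0.0, 0.66], [0.335, -0.404, 0.0, 0.73]]
tuberack [[0.766, -0.095, 0.0, 0.95], [0.762, -0.114, 0.0, 0.61]]
cryobox [[0.375, 0.441, 0.0, 0.63], [0.371, 0.444, 0.0, 0.94]]
```

View pics/s1.png

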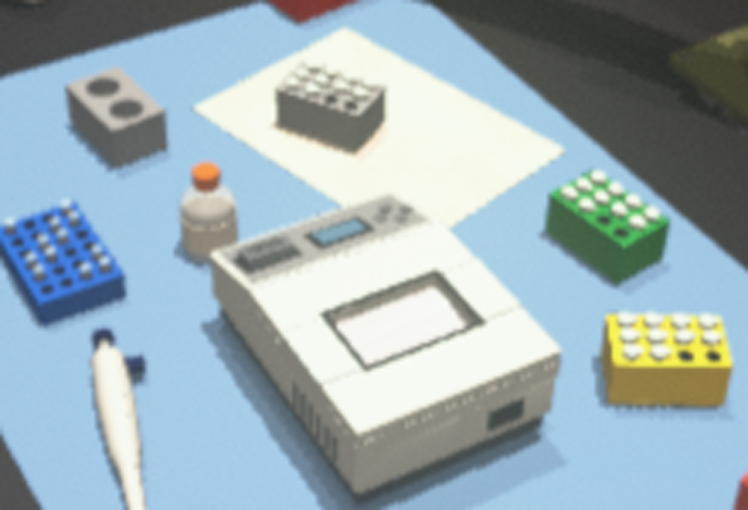

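View pics/d1.png

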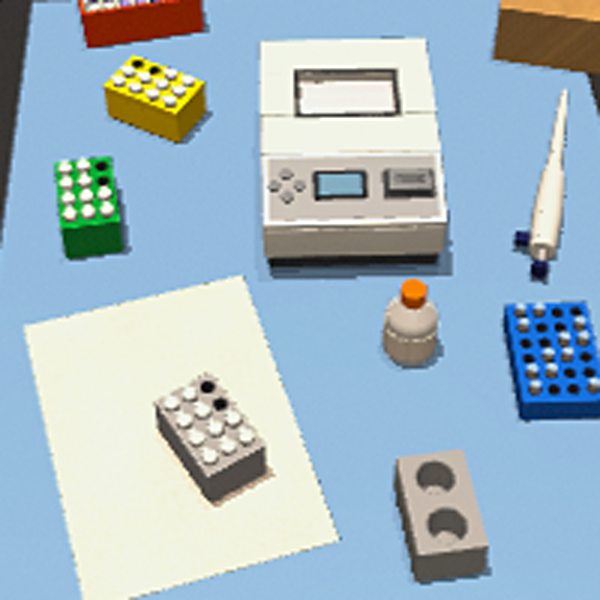

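The crops show the grey block with ten white caps and two dark holes on the white sheet. The mixer's front faces -y, with the paddle at its right and an empty pocket. Next I measure the block and pocket yaw roughly.

Run:
```python
from h import *
for n in("scene","side"):
    p=imaging.snapshot(n);c=cam(p)
    for d in imaging.trace(p,"tubeblock_mid"):
        m=np.argwhere(d["pixels"])[:,::-1]
        print(n,d["score"],d["rect"],len(m))
        h=cv2.approxPolyDP(cv2.convexHull(m.astype(np.int32)),2,True)[:,0]
        print([ (u.tolist(),onz(c,u,.046)[:2].round(3).tolist()) for u in h])
s=telemetry.get_state();R=Ro.from_quat(s["eef_rot"]).as_matrix();print(R.round(4))
for g in ([0.45,-0.183,0.2],):print(R.T@(np.array(g)-s["tool_pos"]))
```

```text
scene 0.85 [378.3, 202.3, 415.6, 233.3] 732
[([414, 223], [0.335, 0.163]), ([402, 233], [0.391, 0.18]), ([380, 217], [0.403, 0.094]), ([381, 208], [0.376, 0.062]), ([397, 202], [0.317, 0.063]), ([415, 215], [0.31, 0.137])]
scene 0.85 [395.8, 244.4, 433.2, 272.0] 986
[([432, 268], [0.408, 0.321]), ([399, 268], [0.48, 0.28]), ([396, 254], [0.456, 0.236]), ([398, 243], [0.425, 0.206]), ([429, 243], [0.353, 0.247]), ([435, 258], [0.377, 0.298])]
scene 0.73 [301.1, 168.3, 331.9, 194.8] 646
[([332, 186], [0.443, -0.102]), ([324, 194], [0.486, -0.079]), ([307, 189], [0.519, -0.126]), ([301, 185], [0.525, -0.154]), ([301, 175], [0.499, -0.202]), ([311, 167], [0.448, -0.227]), ([331, 175], [0.415, -0.155])]
side 0.84 [239.0, 188.7, 265.8, 222.0] 663
[([260, 217], [0.373, 0.019]), ([245, 222], [0.332, 0.003]), ([241, 220], [0.321, 0.011]), ([238, 192], [0.305, 0.121]), ([240, 188], [0.309, 0.137]), ([256, 187], [0.357, 0.139])]
side 0.79 [256.3, 152.4, 286.8, 185.7] 648
[([287, 171], [0.448, 0.204]), ([281, 180], [0.43, 0.165]), ([276, 181], [0.415, 0.162]), ([258, 175], [0.36, 0.191]), ([255, 172], [0.351, 0.205]), ([255, 163], [0.349, 0.246]), ([263, 154], [0.372, 0.288]), ([267, 154], [0.385, 0.287]), ([285, 163], [0.442, 0.241])]
side 0.58 [271.4, 260.6, 311.8, 300.4] 933
[([307, 290], [0.497, -0.225]), ([289, 300], [0.453, -0.25]), ([273, 278], [0.413, -0.185]), ([272, 269], [0.41, -0.158]), ([291, 261], [0.458, -0.136]), ([306, 280], [0.495, -0.196])]
[[ 9.291e-01  3.698e-01  0.000e+00]
 [ 3.698e-01 -9.291e-01 -0.000e+00]
 [ 0.000e+00  1.000e-04 -1.000e+00]]
[ 0.35039696 -0.28858507  0.03872819]
```

```bash
python3 -m creep '[[0,0.05,-0.04,0,10],[0,0.10,-0.08,0,20],[0,0.15,-0.12,0,31],[0,0.20,-0.16,0.005,42],[0,0.25,-0.20,0.01,52],[0,0.29,-0.24,0.02,63],[0,0.33,-0.27,0.02,73],[0,0.35,-0.288,0.02,84],[0,0.35,-0.288,0.02,84],[0,0.35,-0.288,0.02,84]]' 25
python3 - <<'E'
from h import *
s=telemetry.get_state();p=imaging.snapshot("wrist");c=cam(p,s)
cv2.imwrite("pics/w1.png",p["image"])
print(s["clock"],s["tool_pos"],s["eef_rot"],s["q"])
for d in imaging.place_of(p,"tubeblock_mid"): print(d, onz(c,d["location"][::-1],.023))
E
```

```text
clock: 3.0
tool_pos: [0.4493, -0.1849, 0.2189]
eef_rot: [0.856, -0.517, 0.0, 0.0]
contact_force: [-0.3, -0.5, 0.5]
opening: 0.999
3.0 [ 0.44933463 -0.18486831  0.21888403] [ 8.56106302e-01 -5.16799524e-01  2.40691945e-04  4.40785639e-04] [ 0.10950407  0.55939259  0.29121155  2.01358069 -0.269649    0.60456376
 -2.07518319]
{'location': [2.8, 166.2], 'score': 0.7} [ 0.64229195 -0.26109506  0.023     ]
{'location': [179.7, 307.3], 'score': 0.57} [ 0.45518539 -0.17580854  0.023     ]
```

View pics/w1.png

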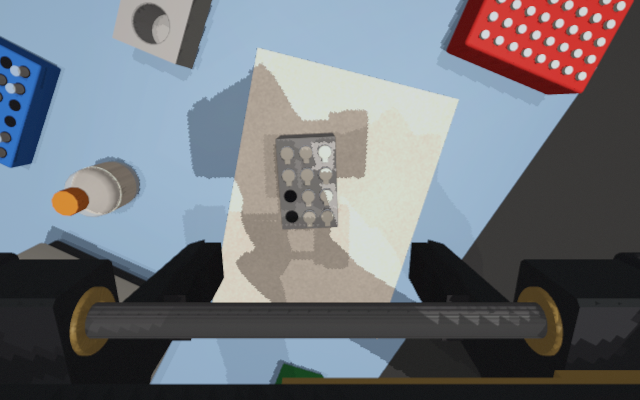

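The block stands at (col 307, row 182), with its top outline at about (276–338, 134–228) and turned slightly. I zoom in for its corners.

Run:
```python
from h import *
s=telemetry.get_state();p=imaging.snapshot("wrist");c=cam(p,s)
v=cv2.resize(p["image"][120:245,255:360],None,fx=4.8,fy=4.8,interpolation=cv2.INTER_CUBIC);cv2.imwrite("pics/w2.png",v)
print(proj(c,s["tool_pos"]),proj(c,s["tool_pos"]*[1,1,0]+[0,0,.046]))
```

```text
[317.39139666 257.8888469 ] [316.5113277  179.41240826]
```

View pics/w2.png

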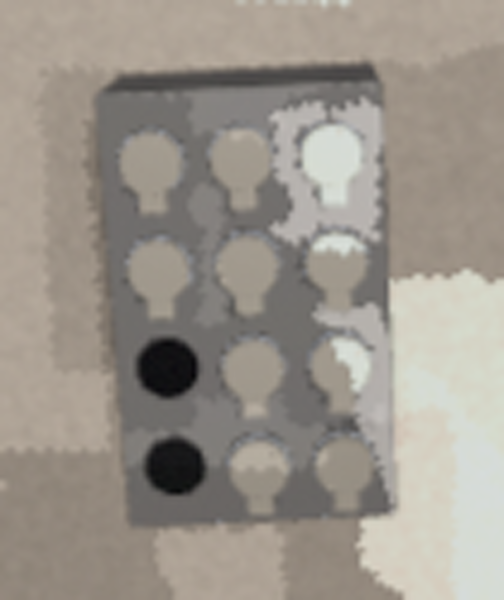

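```bash
cat >> h.py <<'E'
from scipy.optimize import least_squares
def fitrect(c,px,z,a,b,x0):
    """rect a along local x,b along local y; corners px order: (-,-),(+,-),(+,+),(-,+)"""
    L=np.array([[-a,-b],[a,-b],[a,b],[-a,b]])/2
    def f(v):
        C,S=np.cos(v[2]),np.sin(v[2]);X=L@np.array([[C,S],[-S,C]])+v[:2]
        return np.concatenate([proj(c,[x[0],x[1],z])-q for x,q in zip(X,px)])
    o=least_squares(f,x0);return o.x,np.abs(o.fun).max()
def totool(s,g):
    return Ro.from_quat(s["eef_rot"]).as_matrix().T@(np.array(g)-s["tool_pos"])
E
python3 - <<'E'
from h import *
s=telemetry.get_state();p=imaging.snapshot("wrist");c=cam(p,s)
px=[np.array(q)/4.8+[254.6,119.6] for q in [(100,95),(382,82),(397,508),(130,525)]]
# tool x -> image up?, check
for q in px: print(q,onz(c,q,.046))
W=[onz(c,q,.046) for q in px]
print("sizes",[np.linalg.norm(W[i]-W[(i+1)%4]) for i in range(4)], "centre",np.mean(W,0))
l=(W[0]+W[1]-W[2]-W[3]);print("long axis yaw",np.degrees(np.arctan2(l[1],l[0])))
w=(W[1]+W[2]-W[0]-W[3]);print("short yaw",np.degrees(np.arctan2(w[1],w[0])))
R=Ro.from_quat(s["eef_rot"]).as_matrix();print("tool x yaw",np.degrees(np.arctan2(R[1,0],R[0,0])))
m=np.mean(W,0);print(totool(s,[m[0],m[1],.018]))
E
```

```text
[275.43333333 139.39166667] [ 0.5006696  -0.20128806  0.046     ]
[334.18333333 136.68333333] [ 0.45337525 -0.22882341  0.046     ]
[337.30833333 225.43333333] [ 0.40886288 -0.15325334  0.046     ]
[281.68333333 228.975     ] [ 0.45650752 -0.12408818  0.046     ]
sizes [np.float64(0.05472614819024193), np.float64(0.08770510871642076), np.float64(0.055862500874805286), np.float64(0.08893880231544385)] centre [ 0.45485381 -0.17686325  0.046     ]
long axis yaw -59.86722176473247
short yaw -149.15304016365408
tool x yaw -62.40307623412305
[-0.00492294 -0.00903955  0.20090289]
```

```bash
python3 -m creep '[[0,-0.005,-0.009,0.04,-2.8],[0,-0.005,-0.009,0.09,-2.8],[0,-0.005,-0.009,0.14,-2.8],[0,-0.005,-0.009,0.17,-2.8],[0,-0.005,-0.009,0.19,-2.8],[0,-0.005,-0.009,0.199,-2.8],[0,-0.005,-0.009,0.199,-2.8]]' 25
python3 - <<'E'
from h import *
p=imaging.snapshot("wrist");q=imaging.snapshot("side")
cv2.imwrite("pics/w3.png",p["image"]);cv2.imwrite("pics/d3.png",cv2.resize(q["image"][200:350,200:400],None,fx=3,fy=3))
E
```

```text
clock: 4.08
tool_pos: [0.4553, -0.1756, 0.0196]
eef_rot: [0.868, -0.497, -0.0, 0.0]
contact_force: [-0.1, -0.2, 0.3]
opening: 1.001
```

View pics/w3.png

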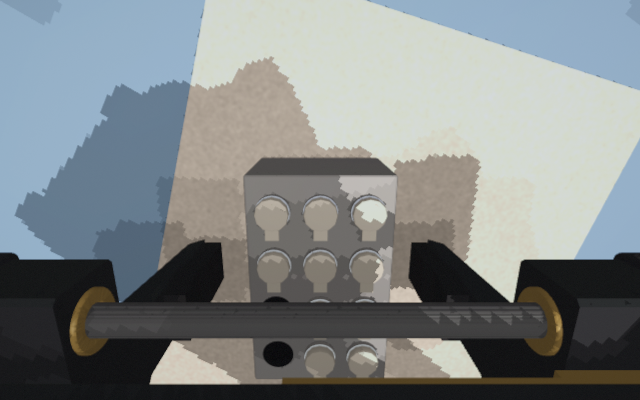

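View pics/d3.png

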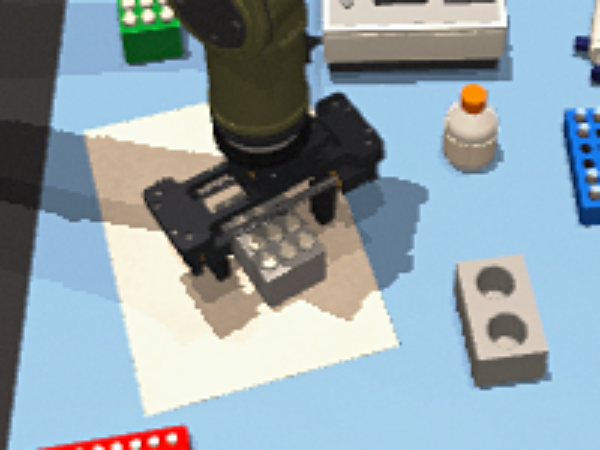

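The block sits square between the fingers: its near top edge runs from (245,176) to (397,176), and the finger inner edges are at columns 222 and 411. I check the lengthwise centring, then grip.

```bash
python3 - <<'E'
from h import *
s=telemetry.get_state();p=imaging.snapshot("wrist");c=cam(p,s)
for q in [(245,176.5),(397,176)]:
    g=onz(c,q,.046);print(totool(s,g))
E
python3 -m creep '[[255,0,0,0,0],[255,0,0,0,0],[255,0,0,0,0],[255,0,0,0,0],[255,0,0,0,0],[255,0,0,0,0],[255,0,0,0,0],[255,0,0,0,0]]' 40
```

```text
[ 0.0446193  -0.02657485 -0.02551264]
[ 0.04481836  0.02874937 -0.02555206]
clock: 5.22
tool_pos: [0.4548, -0.1754, 0.0198]
eef_rot: [0.868, -0.496, -0.0, 0.0]
contact_force: [-2.5, -1.3, 5.8]
opening: 0.633
```

Gripped at 55.7 mm. Lifting, with a brief look.

```bash
python3 -m creep '[[255,0,0,-0.01,0],[255,0,0,-0.03,0],[255,0,0,-0.06,0],[255,0,0,-0.10,0],[255,0,0,-0.14,0],[255,0,0,-0.17,0],[255,0,0,-0.18,0],[255,0,0,-0.18,0],[255,0,0,-0.18,0]]'
python3 - <<'E'
from h import *
s=telemetry.get_state();p=imaging.snapshot("wrist");c=cam(p,s)
cv2.imwrite("pics/w4.png",p["image"])
cv2.imwrite("pics/w4c.png",cv2.resize(p["image"][140:260,210:430],None,fx=3.5,fy=3.5,interpolation=cv2.INTER_CUBIC))
E
```

```text
clock: 6.35
tool_pos: [0.4548, -0.1745, 0.1986]
eef_rot: [0.868, -0.496, -0.001, 0.0]
contact_force: [0.7, 1.2, -4.0]
opening: 0.63
```

View pics/w4c.png

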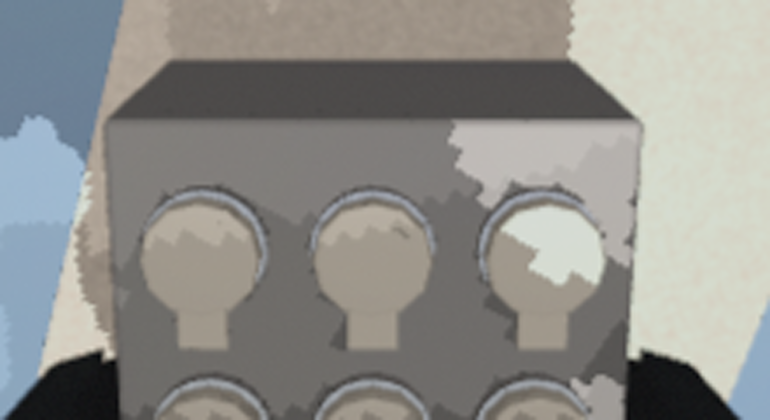

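Lifted level: the top edge spans columns 241–393 at row 174.6, centred between the pads. Next I go to a pose where the wrist camera sees the pocket.

```bash
python3 -m creep '[[255,-0.02,-0.015,0,-6],[255,-0.055,-0.035,0,-14],[255,-0.095,-0.06,0,-22],[255,-0.135,-0.085,0,-31],[255,-0.175,-0.11,0,-39],[255,-0.215,-0.135,0,-47],[255,-0.255,-0.16,0,-55],[255,-0.28,-0.176,0,-60],[255,-0.288,-0.181,0,-60],[255,-0.288,-0.181,0,-60]]'
python3 -m creep '[[255,0,0,0,0],[255,0,0,0,0]]'
python3 - <<'E'
from h import *
s=telemetry.get_state();p=imaging.snapshot("wrist");c=cam(p,s)
cv2.imwrite("pics/w5.png",p["image"])
print(s["tool_pos"],s["eef_rot"],s["q"])
for t in ["pocket","key_top","keypad","mixer"]:
  for d in imaging.place_of(p,t): print(t,d)
E
```

```text
clock: 7.65
tool_pos: [0.4646, 0.165, 0.1993]
eef_rot: [1.0, 0.005, -0.001, 0.0]
contact_force: [-0.5, -0.6, -4.0]
opening: 0.633
clock: 7.9
tool_pos: [0.4653, 0.1634, 0.1997]
eef_rot: [1.0, 0.003, -0.0, 0.0]
contact_force: [0.4, -0.4, -3.8]
opening: 0.635
[0.46526354 0.16342743 0.19968121] [ 9.99994955e-01  3.13920860e-03 -1.15879087e-04  4.71364017e-04] [-0.47036954  0.58143367  0.06063332  2.00596934 -0.0615931   0.55647814
 -1.93186094]
pocket {'location': [16.7, 305.0], 'score': 0.62}
keypad {'location': [114.4, 463.2], 'score': 0.86}
mixer {'location': [38.8, 352.0], 'score': 0.89}
```

View pics/w5.png

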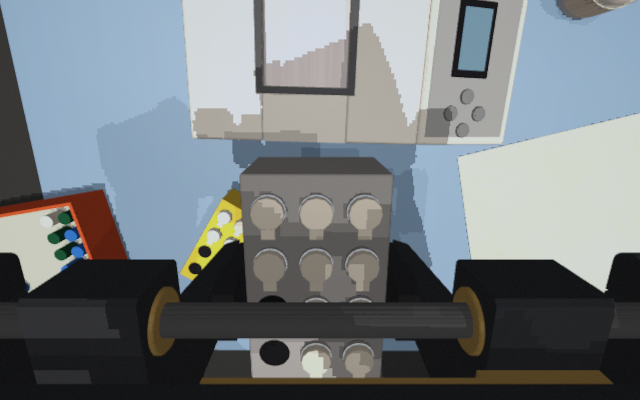

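The pocket's far half is out of frame (its near edge is at row ~92, columns 257–355). I shift 50 mm in x and look again.

```bash
python3 -m creep '[[255,0.02,0,0,0],[255,0.045,0,-0.005,0],[255,0.05,0,-0.01,0],[255,0.05,0,-0.01,0],[255,0.05,0,-0.01,0],[255,0.05,0,-0.01,0]]'
python3 - <<'E'
from h import *
s=telemetry.get_state();p=imaging.snapshot("wrist");c=cam(p,s)
cv2.imwrite("pics/w6.png",p["image"])
cv2.imwrite("pics/w6c.png",cv2.resize(p["image"][0:190,215:415],None,fx=3.1,fy=3.1,interpolation=cv2.INTER_CUBIC))
print(s["tool_pos"],s["eef_rot"])
a=imaging.snapshot("scene");b=imaging.snapshot("side")
cv2.imwrite("pics/s6.png",a["image"]);cv2.imwrite("pics/d6.png",b["image"])
for t in ["pocket","key_top","keypad","mixer"]:
  for q in(p,a,b):
    for d in imaging.place_of(q,t): print(q["shot"],t,d)
E
```

```text
clock: 8.9
tool_pos: [0.5143, 0.1654, 0.2095]
eef_rot: [1.0, 0.005, -0.001, 0.0]
contact_force: [0.6, 0.4, -3.2]
opening: 0.633
[0.51430406 0.16541453 0.20954804] [ 9.99988870e-01  4.68358203e-03 -5.49672915e-04  1.45551006e-04]
16 pocket {'location': [91.0, 310.2], 'score': 0.6}
17 pocket {'location': [244.0, 339.7], 'score': 0.86}
16 key_top {'location': [12.3, 485.1], 'score': 0.68}
17 key_top {'location': [197.0, 365.5], 'score': 0.5}
17 key_top {'location': [223.2, 301.1], 'score': 0.43}
18 key_top {'location': [193.9, 355.8], 'score': 0.61}
16 keypad {'location': [177.5, 454.7], 'score': 0.66}
17 keypad {'location': [213.5, 336.1], 'score': 0.37}
18 keypad {'location': [193.2, 311.2], 'score': 0.48}
16 mixer {'location': [91.5, 348.7], 'score': 0.93}
17 mixer {'location': [260.0, 329.3], 'score': 0.55}
18 mixer {'location': [198.3, 332.2], 'score': 0.59}
```

View pics/w6c.png

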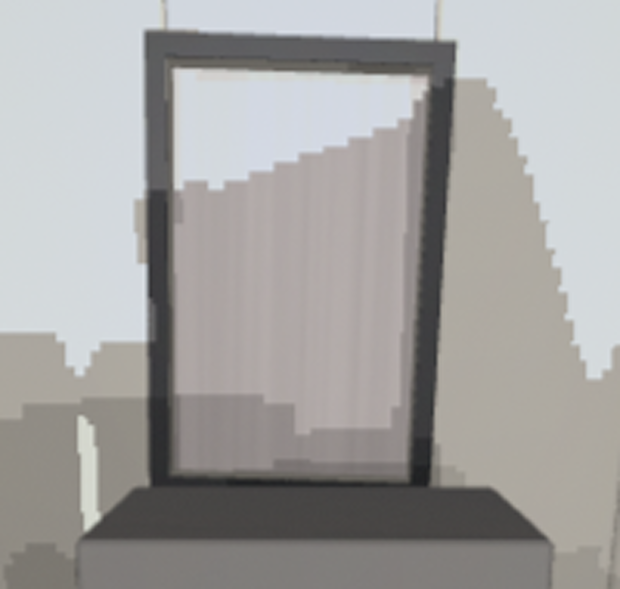

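View pics/w6.png

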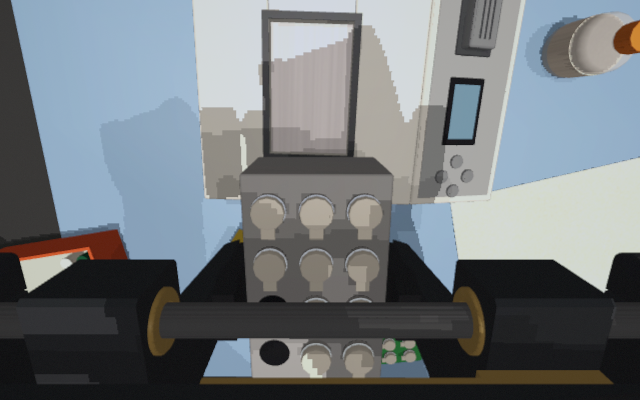

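Run:
```python
from h import *
s=telemetry.get_state();p=imaging.snapshot("wrist");c=cam(p,s)
print(s["tool_pos"],s["eef_rot"])
o=-c[1].T@c[2];print("cam",o)
sets={"outer":[(147,31),(455,42),(430,486),(152,484)],"inner":[(164,57),(438,68),(413,484),(167,478)],"floor":[(174,67),(428,76),(410,476),(174,470)]}
for k,v in sets.items():
  for z in (.095,.083):
    W=np.array([onz(c,(q[0]/3.1+214.6,q[1]/3.1-.4),z) for q in v])
    print(k,z,"sz",[round(1000*np.linalg.norm(W[i]-W[(i+1)%4]),1) for i in range(4)],"c",W.mean(0)[:2].round(4),"yawlong",np.degrees(np.arctan2(*(W[0]+W[1]-W[2]-W[3])[[1,0]])).round(2),"short",np.degrees(np.arctan2(*(W[0]+W[3]-W[1]-W[2])[[1,0]])).round(2))
g=imaging.snapshot("scene");cv2.imwrite("pics/s6c.png",cv2.resize(g["image"][190:300,270:400],None,fx=5,fy=5,interpolation=cv2.INTER_CUBIC))
g=imaging.snapshot("side");cv2.imwrite("pics/d6c.png",cv2.resize(g["image"][140:230,290:390],None,fx=6,fy=6,interpolation=cv2.INTER_CUBIC))
```

```text
[0.51522828 0.1653736  0.20969506] [9.99990367e-01 4.38911701e-03 5.47589270e-06 3.37662532e-05]
cam [0.5864411  0.16697574 0.35651302]
outer 0.095 sz [np.float64(68.6), np.float64(99.3), np.float64(69.2), np.float64(101.1)] c [0.5974 0.1713] yawlong -1.12 short 89.39
outer 0.083 sz [np.float64(71.8), np.float64(103.9), np.float64(72.4), np.float64(105.7)] c [0.5979 0.1715] yawlong -1.12 short 89.39
inner 0.095 sz [np.float64(61.5), np.float64(93.6), np.float64(61.2), np.float64(94.4)] c [0.5953 0.1714] yawlong -1.36 short 88.77
inner 0.083 sz [np.float64(64.3), np.float64(97.9), np.float64(64.0), np.float64(98.7)] c [0.5957 0.1716] yawlong -1.36 short 88.77
floor 0.095 sz [np.float64(57.1), np.float64(90.0), np.float64(58.6), np.float64(90.4)] c [0.5954 0.1711] yawlong -1.11 short 88.87
floor 0.083 sz [np.float64(59.7), np.float64(94.1), np.float64(61.3), np.float64(94.5)] c [0.5958 0.1713] yawlong -1.11 short 88.87
```

View pics/s6c.png

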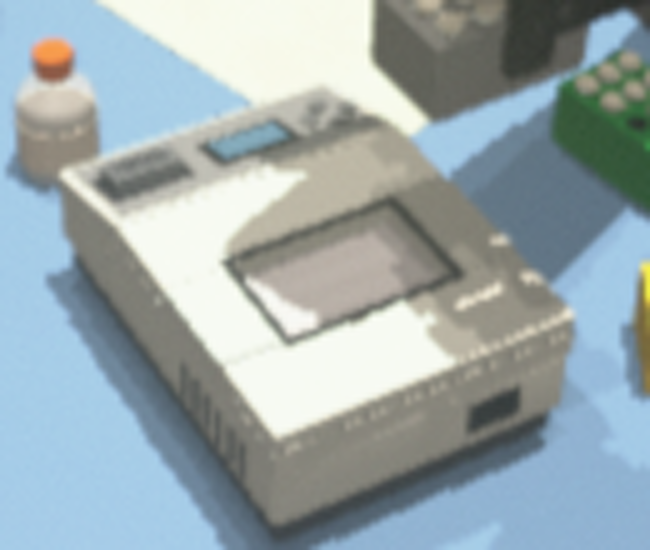

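View pics/d6c.png

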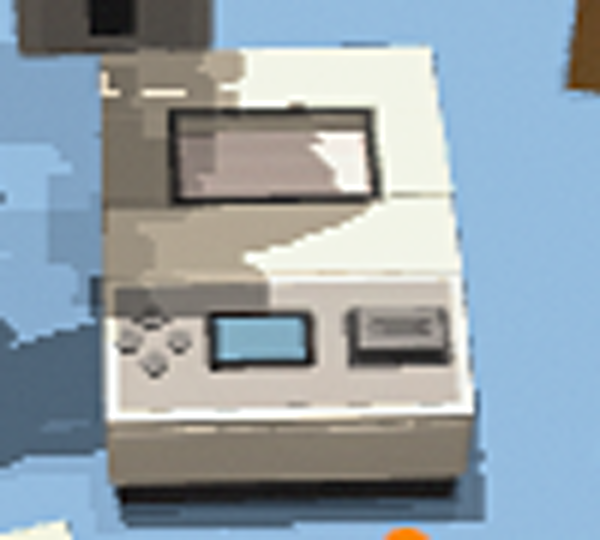

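The pocket opening at deck height measures 61 × 94 mm (59.5 × 93.5 expected). Its centre is (0.5955, 0.1713) and its long axis yaw is about -1.2°. I move over it and stop with the block's bottom about 15 mm above the deck.

```bash
python3 -m creep '[[255,0.02,-0.002,0,0.5],[255,0.05,-0.004,0,1.2],[255,0.075,-0.005,0.01,1.7],[255,0.080,-0.0055,0.03,1.7],[255,0.080,-0.0055,0.055,1.7],[255,0.080,-0.0055,0.072,1.7],[255,0.080,-0.0055,0.08,1.7],[255,0.080,-0.0055,0.08,1.7],[255,0.080,-0.0055,0.08,1.7],[255,0.080,-0.0055,0.08,1.7]]'
python3 - <<'E'
from h import *
s=telemetry.get_state();p=imaging.snapshot("wrist")
print(s["tool_pos"],s["eef_rot"])
cv2.imwrite("pics/w7c.png",cv2.resize(p["image"][100:260,200:430],None,fx=3.4,fy=3.4,interpolation=cv2.INTER_CUBIC))
g=imaging.snapshot("scene");cv2.imwrite("pics/s7c.png",cv2.resize(g["image"][190:300,270:400],None,fx=5,fy=5,interpolation=cv2.INTER_CUBIC))
g=imaging.snapshot("side");cv2.imwrite("pics/d7c.png",cv2.resize(g["image"][120:210,290:390],None,fx=6,fy=6,interpolation=cv2.INTER_CUBIC))
E
```

```text
clock: 11.05
tool_pos: [0.5957, 0.1717, 0.1305]
eef_rot: [1.0, -0.01, 0.001, -0.0]
contact_force: [0.4, -0.3, -3.4]
opening: 0.633
[0.59572359 0.17172042 0.1305388 ] [ 9.99944885e-01 -1.04676922e-02  7.75676295e-04 -2.28430997e-04]
```

View pics/w7c.png

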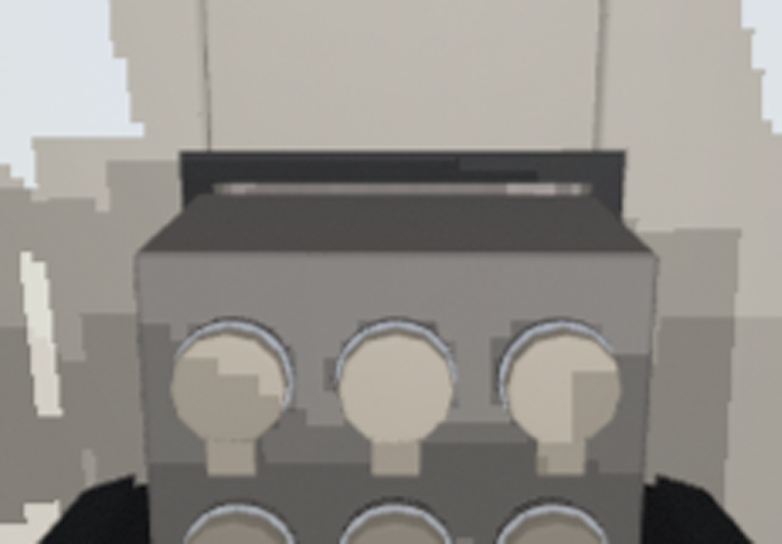

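View pics/s7c.png

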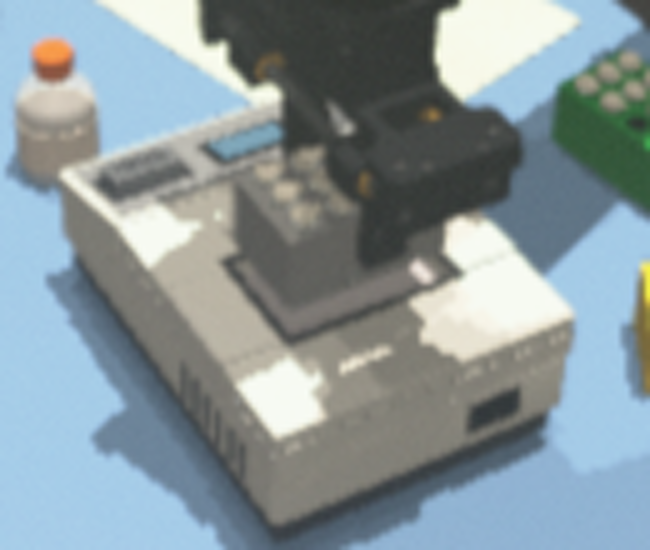

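View pics/d7c.png

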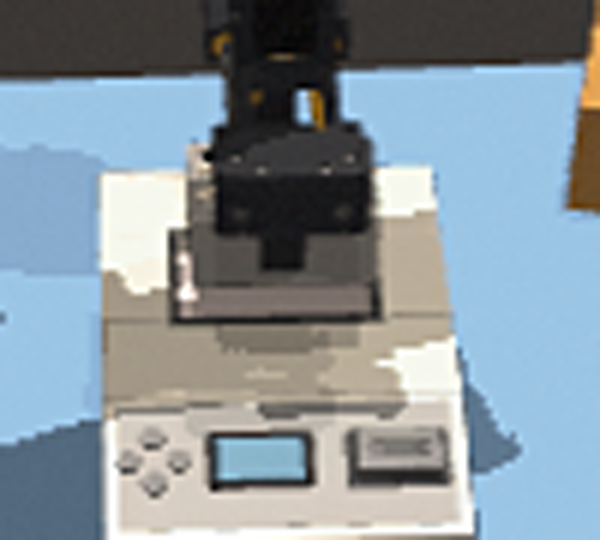

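Run:
```python
from h import *
s=telemetry.get_state();p=imaging.snapshot("wrist");c=cam(p,s)
print(s["tool_pos"],s["eef_rot"])
f=lambda q:(q[0]/3.4+199.65,q[1]/3.4+99.65)
zb=s["tool_pos"][2]-.0197
for n,q,z in [("outerL",(181,151),.095),("outerR",(626,151),.095),("innerL",(213,183),.095),("innerR",(592,183),.095),("topL",(136,254),zb+.046),("topR",(657,254),zb+.046),("botL",(200,195),zb),("botR",(594,195),zb)]:
    print(n,(1000*totool(s,onz(c,f(q),z))).round(1))
# predicted pixels of ideal pocket inner/outer and block bottom in scene & side
pc=np.array([.5955,.1713]);y=np.radians(-1.2);C=np.array([[np.cos(y),-np.sin(y)],[np.sin(y),np.cos(y)]])
for n,x0,y0,sc,T in (("scene",270,190,5,"s7"),("side",290,120,6,"d7")):
    g=imaging.snapshot(n);cc=cam(g);im=cv2.resize(g["image"],None,fx=sc,fy=sc,interpolation=cv2.INTER_CUBIC)
    def poly(a,b,z,col,ctr):
        pts=[(proj(cc,[*(ctr+C@np.array([i*a/2,j*b/2])),z])+.5)*sc-.5 for i,j in((-1,-1),(1,-1),(1,1),(-1,1))]
        cv2.polylines(im,[np.array(pts).round().astype(np.int32)],True,col,1)
    poly(.0935,.0595,.095,(0,255,0),pc); poly(.090,.056,zb+.004,(0,0,255),s["tool_pos"][:2]); poly(.090,.056,zb+.046,(255,0,255),s["tool_pos"][:2])
    h,w=(110,130) if n=="scene" else (90,100)
    cv2.imwrite(f"pics/{T}o.png",im[y0*sc:(y0+h)*sc,x0*sc:(x0+w)*sc])
```

```text
[0.59542324 0.1716756  0.13018117] [ 9.99945496e-01 -1.04319304e-02  4.09885135e-04 -1.09314493e-04]
outerL [ 50.4 -34.5  35.2]
outerR [50.4 35.2 35.2]
innerL [ 45.4 -29.7  35.2]
innerR [45.4 30.1 35.2]
topL [ 46.6 -28.5 -26.3]
topR [ 46.6  26.9 -26.3]
botL [ 45.9 -29.2  19.7]
botR [45.9 27.8 19.7]
```

View pics/s7o.png

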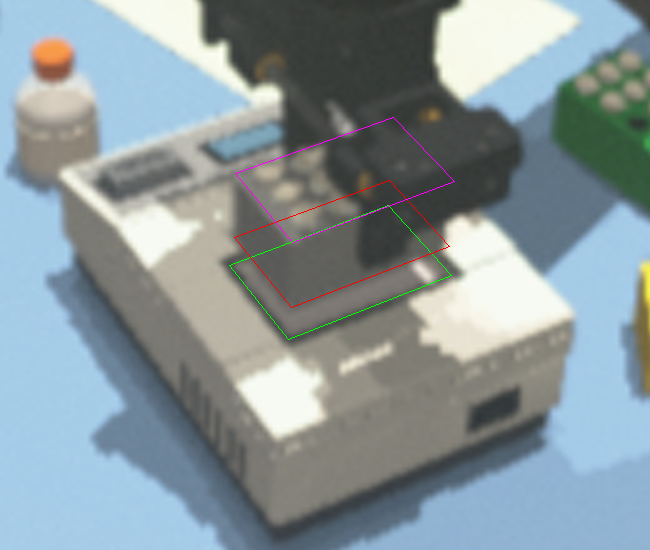

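View pics/d7o.png

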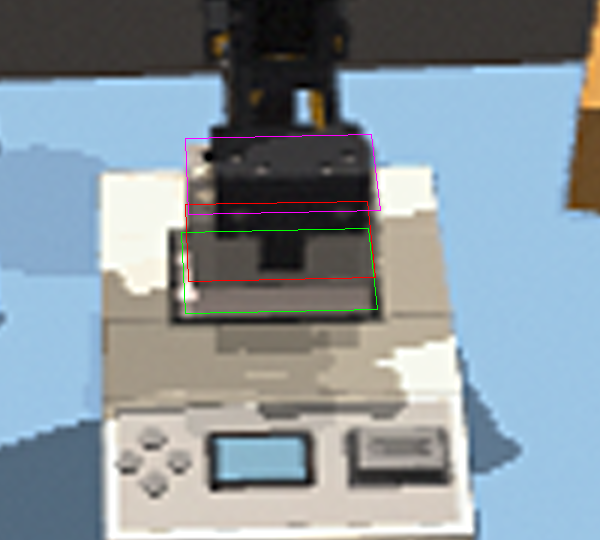

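The wrist view says the pocket is about 2–2.5 mm in -x and 1 mm in tool +y from the block. The side camera agrees on the x shift. I correct and lower to just above the deck.

```bash
python3 -m creep '[[255,-0.0025,0.001,0,0],[255,-0.0025,0.001,0.005,0],[255,-0.0025,0.001,0.009,0],[255,-0.0025,0.001,0.011,0],[255,-0.0025,0.001,0.011,0],[255,-0.0025,0.001,0.011,0]]'
python3 - <<'E'
from h import *
s=telemetry.get_state();p=imaging.snapshot("wrist")
print(s["tool_pos"],s["eef_rot"])
cv2.imwrite("pics/w8c.png",cv2.resize(p["image"][130:185,230:400],None,fx=4.7,fy=4.7,interpolation=cv2.INTER_CUBIC))
g=imaging.snapshot("scene");cv2.imwrite("pics/s8c.png",cv2.resize(g["image"][215:270,305:375],None,fx=9,fy=9,interpolation=cv2.INTER_CUBIC))
g=imaging.snapshot("side");cv2.imwrite("pics/d8c.png",cv2.resize(g["image"][140:185,310:360],None,fx=12,fy=12,interpolation=cv2.INTER_CUBIC))
E
```

```text
clock: 12.1
tool_pos: [0.5928, 0.1706, 0.1187]
eef_rot: [1.0, -0.01, 0.0, 0.0]
contact_force: [0.2, -0.3, -3.8]
opening: 0.631
[0.59275731 0.17063151 0.11874549] [ 9.99945318e-01 -1.04572513e-02  8.43745290e-05  2.22082982e-05]
```

View pics/w8c.png

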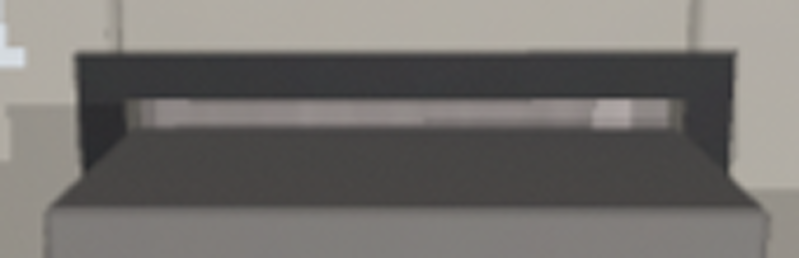

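View pics/s8c.png

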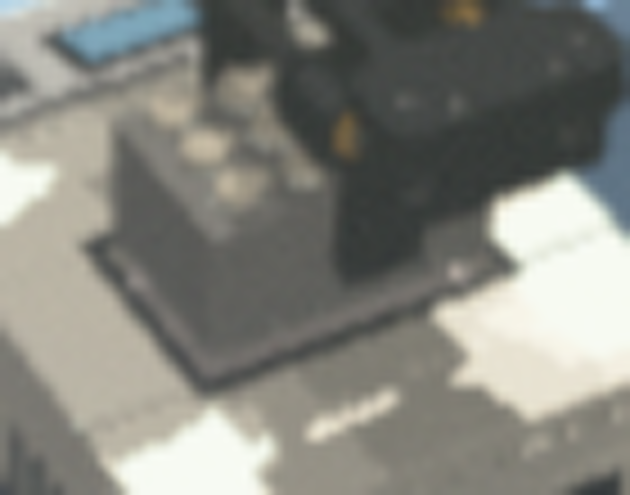

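View pics/d8c.png

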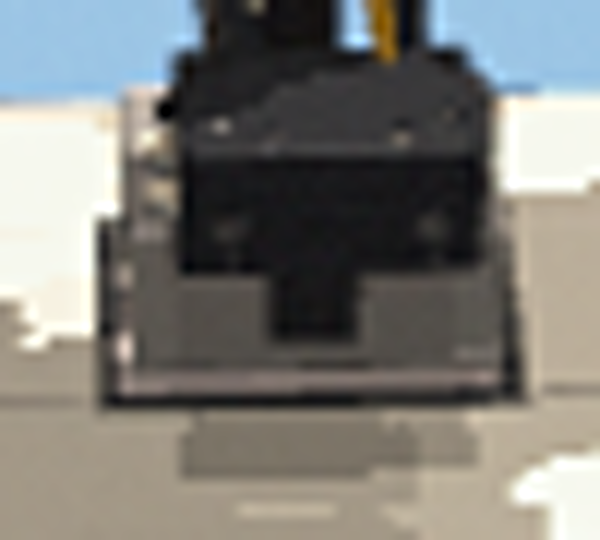

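Run:
```python
from h import *
s=telemetry.get_state();p=imaging.snapshot("wrist");c=cam(p,s)
f=lambda q:(q[0]/4.7+229.6,q[1]/4.7+129.6)
zb=s["tool_pos"][2]-.0197
for n,q,z in [("outerL",(76,52),.095),("outerR",(734,52),.095),("innerL",(127,98),.095),("innerR",(683,98),.095),("topL",(46,207),zb+.046),("topR",(765,207),zb+.046),("botL",(130,130),zb+.004),("botR",(682,130),zb+.004)]:
    print(n,(1000*totool(s,onz(c,f(q),z))).round(1))
```

```text
outerL [ 53.4 -35.8  23.9]
outerR [53.4 33.8 23.9]
innerL [ 48.5 -30.7  23.9]
innerR [48.5 28.7 23.9]
topL [ 46.8 -28.6 -26.3]
topR [ 46.8  26.7 -26.3]
botL [ 46.3 -29.1  15.7]
botR [46.4 27.3 15.7]
```

Relative offsets at near-equal heights are now within 0.4 mm in x and 0.1 mm in y, and the edges are parallel. The side view shows equal gaps left and right. I lower slowly.

```bash
python3 -m creep '[[255,0.0003,0,0.002,0],[255,0.0003,0,0.004,0],[255,0.0003,0,0.006,0],[255,0.0003,0,0.008,0],[255,0.0003,0,0.009,0],[255,0.0003,0,0.009,0]]'
```

```text
clock: 13.05
tool_pos: [0.5929, 0.1706, 0.1096]
eef_rot: [1.0, -0.01, -0.0, 0.0]
contact_force: [0.1, 0.2, -3.7]
opening: 0.633
```

```bash
python3 -m creep '[[255,0,0,0.0015,0],[255,0,0,0.003,0],[255,0,0,0.0045,0],[255,0,0,0.0055,0],[255,0,0,0.0055,0]]'
```

```text
clock: 13.68
tool_pos: [0.5929, 0.1706, 0.1041]
eef_rot: [1.0, -0.01, -0.0, 0.0]
contact_force: [-0.9, -0.5, -4.1]
opening: 0.631
```

```bash
python3 -m creep '[[255,0,0,0.0007,0],[255,0,0,0.0014,0],[255,0,0,0.0014,0]]'
```

```text
clock: 14.05
tool_pos: [0.593, 0.1706, 0.103]
eef_rot: [1.0, -0.01, 0.0, 0.0]
contact_force: [-0.3, -0.0, -2.7]
opening: 0.633
```

```bash
python3 -m creep '[[255,0,0,0.0004,0],[255,0,0,0.0008,0],[255,0,0,0.0008,0]]'
```

```text
clock: 14.42
tool_pos: [0.593, 0.1707, 0.1029]
eef_rot: [1.0, -0.01, 0.0, -0.0]
contact_force: [-2.6, -0.5, 5.3]
opening: 0.63
```

Floor contact came at TCP z 0.1029, with the block's bottom at about 0.083; the z force went from -4 to +5 N. Checking before release.

Run:
```python
from h import *
p=imaging.snapshot("wrist")
a=cv2.resize(p["image"][130:260,220:410],None,fx=2,fy=2,interpolation=cv2.INTER_CUBIC)
g=imaging.snapshot("scene");b=cv2.resize(g["image"][215:270,305:375],None,fx=5,fy=5,interpolation=cv2.INTER_CUBIC)
g=imaging.snapshot("side");d=cv2.resize(g["image"][140:190,310:360],None,fx=6,fy=6,interpolation=cv2.INTER_CUBIC)
im=np.zeros((580,700,3),np.uint8);im[:260,:380]=a;im[270:545,:350]=b;im[270:570,380:680]=d
cv2.imwrite("pics/m9.png",im)
```

```text
(no output)
```

View pics/m9.png

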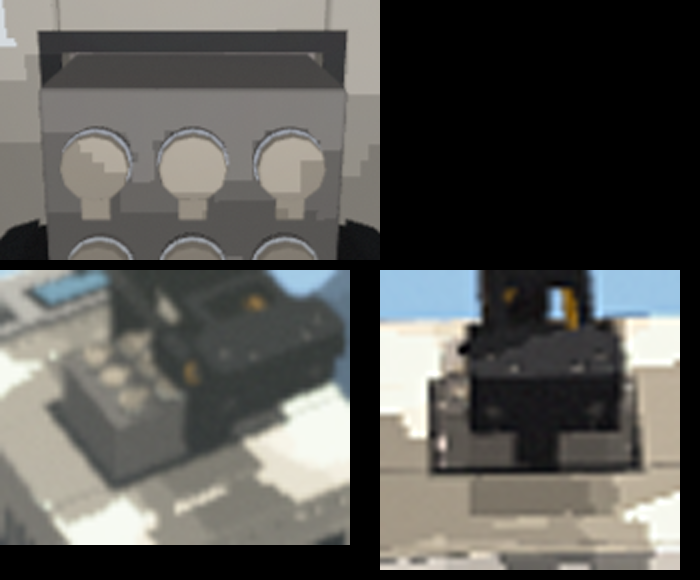

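All three views show the block level inside the rim. I release it and rise.

```bash
python3 -m creep '[[200,0,0,0,0],[130,0,0,0,0],[60,0,0,0,0],[0,0,0,0,0],[0,0,0,0,0],[0,0,0,0,0],[0,0,0,0,0],[0,0,0,0,0]]'; python3 -m creep '[[0,0,0,-0.005,0],[0,0,0,-0.02,0],[0,0,0,-0.05,0],[0,0,0,-0.09,0],[0,0,0,-0.12,0],[0,0,0,-0.14,0],[0,0,0,-0.14,0],[0,0,0,-0.14,0],[0,0,0,-0.14,0]]'
python3 - <<'E'
from h import *
s=telemetry.get_state();p=imaging.snapshot("wrist");c=cam(p,s);print(s["tool_pos"],s["eef_rot"])
cv2.imwrite("pics/w10.png",p["image"])
a=imaging.snapshot("scene");b=imaging.snapshot("side")
for t in ["key_top","keypad","tubeblock_mid"]:
  for q in(p,a,b):
    for d in imaging.place_of(q,t)[:2]: print(q["shot"],t,d, onz(cam(q,s),d["location"][::-1],.095 if t=="key_top" else .079 if t=="keypad" else .106).round(4))
cv2.imwrite("pics/d10.png",cv2.resize(b["image"][140:230,290:390],None,fx=6,fy=6,interpolation=cv2.INTER_CUBIC))
E
```

```text
clock: 15.58
tool_pos: [0.593, 0.1706, 0.102]
eef_rot: [1.0, -0.01, 0.0, 0.0]
contact_force: [-1.0, 0.6, 0.2]
opening: 0.998
clock: 16.7
tool_pos: [0.5923, 0.1704, 0.241]
eef_rot: [1.0, -0.01, -0.001, 0.0]
contact_force: [-0.0, 0.0, 0.1]
opening: 0.997
[0.59227242 0.17043681 0.24096921] [ 9.99945172e-01 -1.04165483e-02 -1.00505671e-03  3.72217810e-04]
35 key_top {'location': [124.5, 458.1], 'score': 0.81} [0.6436 0.0503 0.095 ]
36 key_top {'location': [223.5, 280.2], 'score': 0.53} [0.6858 0.0313 0.095 ]
36 key_top {'location': [225.4, 298.0], 'score': 0.39} [0.6488 0.0612 0.095 ]
37 key_top {'location': [194.7, 355.6], 'score': 0.59} [0.6409 0.0449 0.095 ]
35 keypad {'location': [245.0, 439.4], 'score': 0.49} [0.5269 0.0511 0.079 ]
36 keypad {'location': [213.0, 335.5], 'score': 0.36} [0.5258 0.0499 0.079 ]
37 keypad {'location': [194.3, 312.5], 'score': 0.63} [0.522  0.0681 0.079 ]
35 tubeblock_mid {'location': [365.1, 378.2], 'score': 0.89} [0.4095 0.1125 0.106 ]
35 tubeblock_mid {'location': [324.8, 254.6], 'score': 0.73} [0.4591 0.2331 0.106 ]
36 tubeblock_mid {'location': [257.2, 418.1], 'score': 0.87} [0.46   0.3167 0.106 ]
36 tubeblock_mid {'location': [239.3, 340.3], 'score': 0.81} [0.5878 0.1713 0.106 ]
37 tubeblock_mid {'location': [166.0, 272.9], 'score': 0.92} [0.4107 0.1627 0.106 ]
37 tubeblock_mid {'location': [162.5, 336.1], 'score': 0.87} [0.5956 0.1684 0.106 ]
```

View pics/w10.png

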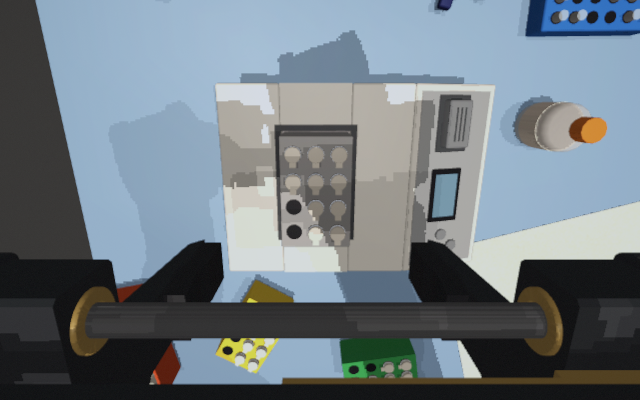

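View pics/d10.png

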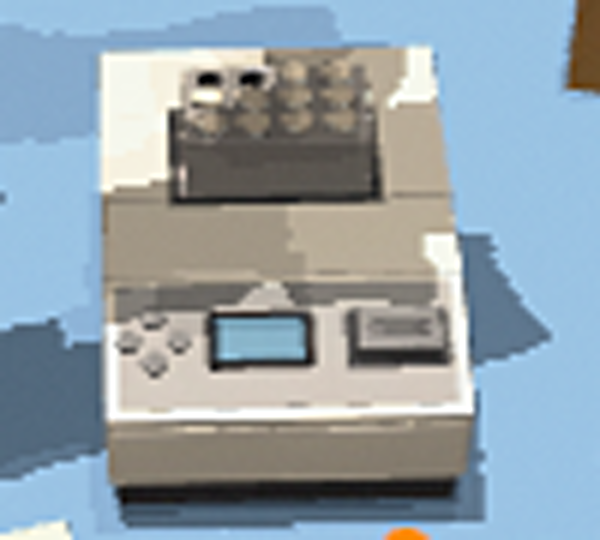

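The block is released and seated square in the rim, with even dark gaps all round at wrist (277–355, 128–240). Next I close the fingers, turn 90° so that the jaw axis lies along the key's 40 mm, and hover over the key.

```bash
python3 -m creep '[[255,0.006,0.012,0,-10],[255,0.012,0.03,0,-20],[255,0.02,0.05,0,-30],[255,0.03,0.07,0,-40],[255,0.04,0.09,0,-50],[255,0.048,0.11,0,-60],[255,0.052,0.125,0.01,-70],[255,0.055,0.132,0.03,-80],[255,0.055,0.134,0.04,-90],[255,0.055,0.134,0.04,-90]]' 20
python3 -m creep '[[255,0,0,0,0],[255,0,0,0,0],[255,0,0,0,0]]'
python3 - <<'E'
from h import *
s=telemetry.get_state();p=imaging.snapshot("wrist");c=cam(p,s);print(s["tool_pos"],s["eef_rot"],s["q"])
cv2.imwrite("pics/w11.png",p["image"])
print("tcp proj at .095",proj(c,[*s["tool_pos"][:2],.095]))
for d in imaging.place_of(p,"key_top"): print(d,onz(c,d["location"][::-1],.095))
E
```

```text
clock: 18.55
tool_pos: [0.6446, 0.0348, 0.2011]
eef_rot: [0.715, 0.699, -0.001, -0.001]
contact_force: [0.0, -0.2, -0.3]
opening: 0.007
clock: 18.92
tool_pos: [0.6454, 0.0358, 0.2026]
eef_rot: [0.715, 0.7, 0.0, 0.0]
contact_force: [1.6, -0.1, -0.6]
opening: 0.001
[0.64539869 0.0358324  0.20255891] [7.14610126e-01 6.99522780e-01 3.12587789e-04 3.87847601e-04] [ 0.07272506  0.77551584 -0.37685839  1.52777934  0.33508816  0.90164537
 -0.43652339]
tcp proj at .095 [315.2202832  199.48462531]
{'location': [179.4, 308.8], 'score': 0.92} [0.64083247 0.05190685 0.095     ]
```

View pics/w11.png

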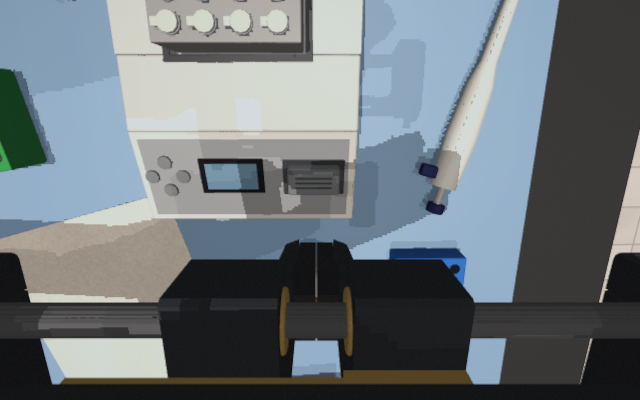

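Run:
```python
from h import *
s=telemetry.get_state();p=imaging.snapshot("wrist");c=cam(p,s);
cv2.imwrite("pics/w12.png",cv2.resize(p["image"][145:270,265:370],None,fx=4.8,fy=4.8,interpolation=cv2.INTER_CUBIC))
```

```text
(no output)
```

View pics/w12.png

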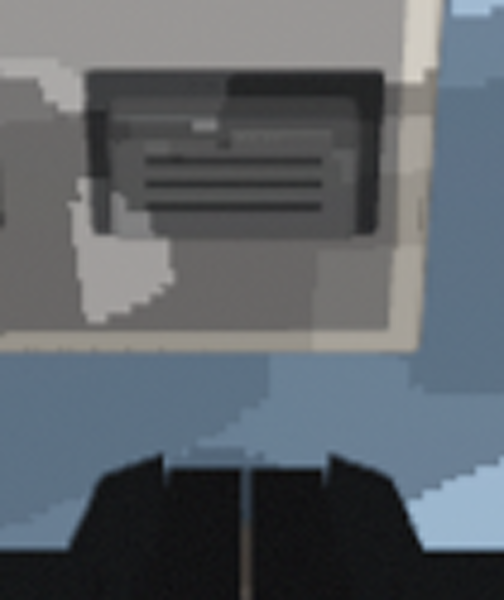

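Run:
```python
from h import *
s=telemetry.get_state();p=imaging.snapshot("wrist");c=cam(p,s)
f=lambda q:(q[0]/4.8+264.6,q[1]/4.8+144.6)
for n,q,z in [("ribs",(233.5,184),.0957),("L",(108,184),.0957),("R",(358,184),.0957),("back",(233,140),.0985),("front",(233,237),.093)]:
    g=onz(c,f(q),z);print(n,g.round(4),(1000*totool(s,g)).round(1))
R=Ro.from_quat(s["eef_rot"]).as_matrix();print(R.round(3),s["tool_pos"])
```

```text
ribs [0.644  0.0491 0.0957] [ 13.4  -1.6 106.6]
L [0.624  0.0495 0.0957] [ 13.4 -21.6 106.6]
R [0.6638 0.0487 0.0957] [ 13.4  18.2 106.6]
back [0.6441 0.0568 0.0985] [ 21.1  -1.7 103.8]
front [0.6436 0.0397 0.093 ] [  4.   -1.7 109.3]
[[ 0.021  1.     0.   ]
 [ 1.    -0.021 -0.   ]
 [-0.     0.    -1.   ]] [0.64523758 0.0356623  0.20226568]
```

Key top face: 39.8 mm long (40 expected), ribs centred at wrist pixel (313, 183), about 12.5 mm ahead of the TCP. I descend to ~7 mm above it, biased down-slope so that the fingertips meet the key near its middle.

```bash
python3 -m creep '[[255,0.004,-0.0005,0.02,0],[255,0.007,-0.001,0.045,0],[255,0.007,-0.001,0.07,0],[255,0.007,-0.001,0.088,0],[255,0.007,-0.001,0.097,0],[255,0.007,-0.001,0.098,0],[255,0.007,-0.001,0.098,0],[255,0.007,-0.001,0.098,0]]' 20
python3 - <<'E'
from h import *
p=imaging.snapshot("wrist");a=cv2.resize(p["image"][150:280,230:400],None,fx=2.3,fy=2.3,interpolation=cv2.INTER_CUBIC)
g=imaging.snapshot("scene");b=cv2.resize(g["image"][200:260,265:335],None,fx=4,fy=4,interpolation=cv2.INTER_CUBIC)
g=imaging.snapshot("side");d=cv2.resize(g["image"][150:225,310:390],None,fx=4,fy=4,interpolation=cv2.INTER_CUBIC)
im=np.zeros((600,720,3),np.uint8);im[:a.shape[0],:a.shape[1]]=a;im[300:300+b.shape[0],:b.shape[1]]=b;im[300:300+d.shape[0],390:390+d.shape[1]]=d
cv2.imwrite("pics/m13.png",im)
E
```

```text
clock: 20.12
tool_pos: [0.6449, 0.0426, 0.1048]
eef_rot: [0.715, 0.7, 0.001, 0.0]
contact_force: [-0.0, 0.1, -1.1]
opening: 0.005
```

View pics/m13.png

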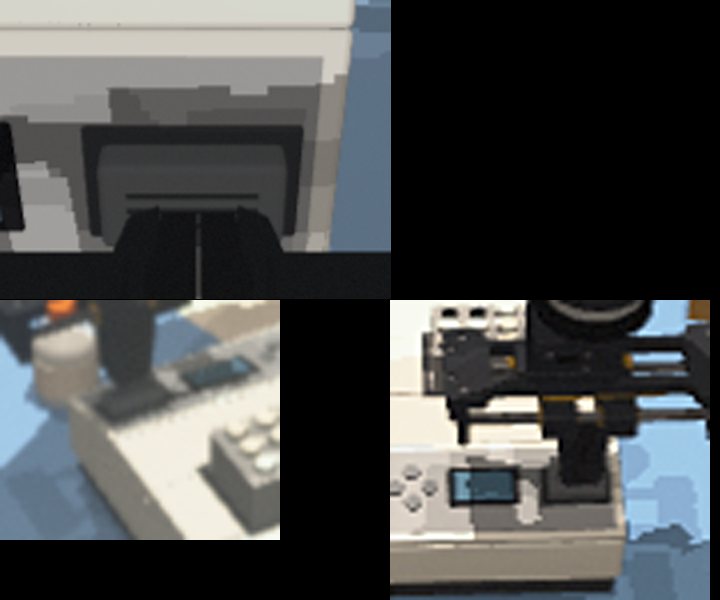

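The fingertips are centred over the key. Pressing down in small steps.

```bash
python3 -m creep '[[255,0,-0.0005,0.003,0],[255,0,-0.001,0.006,0],[255,0.0005,-0.001,0.009,0],[255,0.001,-0.001,0.011,0],[255,0.001,-0.001,0.011,0]]' 20
```

```text
clock: 20.9
tool_pos: [0.6433, 0.0436, 0.0935]
eef_rot: [0.714, 0.7, -0.0, 0.0]
contact_force: [-1.8, -0.4, 7.0]
opening: 0.005
```

```bash
python3 -m creep '[[255,0.0003,0,0.001,0],[255,0.0005,0,0.002,0],[255,0.0005,0,0.002,0]]' 20
```

```text
clock: 21.28
tool_pos: [0.6433, 0.044, 0.0918]
eef_rot: [0.714, 0.7, -0.0, 0.0]
contact_force: [-2.3, -1.3, 8.5]
opening: 0.006
```

```bash
python3 -m creep '[[255,0.0003,0,0.001,0],[255,0.0003,0,0.001,0]]' 20
```

```text
clock: 21.52
tool_pos: [0.6433, 0.0442, 0.0912]
eef_rot: [0.714, 0.7, -0.0, 0.0]
contact_force: [-3.7, -1.3, 10.6]
opening: 0.004
```

```bash
python3 -m creep '[[255,0.0002,0,0.0007,0],[255,0.0002,0,0.0007,0]]' 20
```

```text
clock: 21.78
tool_pos: [0.6433, 0.0442, 0.0911]
eef_rot: [0.715, 0.7, -0.0, 0.001]
contact_force: [-4.5, -1.0, 13.5]
opening: 0.004
```

At the stop: the last 0.7 mm command gave only 0.1 mm of travel and +3 N. A touch more, then hold for over two seconds.

```bash
python3 -m creep '[[255,0,0,0.0004,0],[255,0,0,0.0004,0],[255,0,0,0.0004,0],[255,0,0,0.0004,0],[255,0,0,0.0004,0],[255,0,0,0.0004,0],[255,0,0,0.0004,0],[255,0,0,0.0004,0],[255,0,0,0.0004,0],[255,0,0,0.0004,0]]' 20; python3 -m creep '[[255,0,0,0,0],[255,0,0,0,0],[255,0,0,0,0],[255,0,0,0,0],[255,0,0,0,0],[255,0,0,0,0],[255,0,0,0,0],[255,0,0,0,0],[255,0,0,0,0],[255,0,0,0,0]]' 20
python3 - <<'E'
from h import *
p=imaging.snapshot("wrist");a=cv2.resize(p["image"][150:280,230:400],None,fx=2.3,fy=2.3,interpolation=cv2.INTER_CUBIC)
g=imaging.snapshot("scene");b=cv2.resize(g["image"][200:265,265:365],None,fx=3.8,fy=3.8,interpolation=cv2.INTER_CUBIC)
g=imaging.snapshot("side");d=cv2.resize(g["image"][140:215,300:380],None,fx=4,fy=4,interpolation=cv2.INTER_CUBIC)
im=np.zeros((600,720,3),np.uint8);im[:a.shape[0],:a.shape[1]]=a;im[300:300+b.shape[0],:b.shape[1]]=b;im[300:300+d.shape[0],390:390+d.shape[1]]=d
cv2.imwrite("pics/m14.png",im)
E
```

```text
clock: 23.02
tool_pos: [0.6433, 0.0442, 0.091]
eef_rot: [0.715, 0.7, -0.0, 0.001]
contact_force: [-5.4, -1.3, 15.9]
opening: 0.007
clock: 24.28
tool_pos: [0.6434, 0.0442, 0.091]
eef_rot: [0.715, 0.7, -0.0, 0.001]
contact_force: [-5.4, -2.2, 16.5]
opening: 0.008
```

View pics/m14.png

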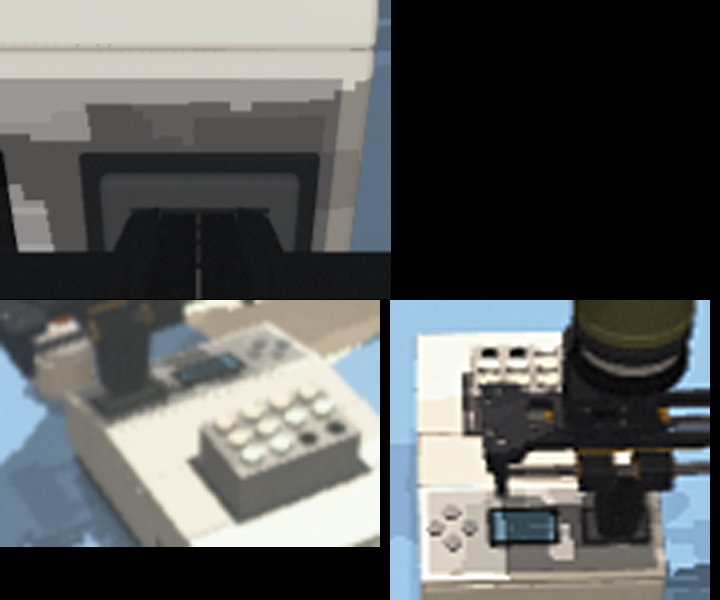

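The key face is sunk into its recess under the fingertips and the block sits seated. Total force is about 17.5 N and the key has been held since t≈21.6 s. I hold one second more, then hand in.

```bash
python3 -m creep '[[255,0,0,0,0],[255,0,0,0,0],[255,0,0,0,0],[255,0,0,0,0],[255,0,0,0,0],[255,0,0,0,0],[255,0,0,0,0],[255,0,0,0,0]]' 20; python3 -c "
from plant import r
print(r.finish_job())"
```

```text
clock: 25.42
tool_pos: [0.6434, 0.0442, 0.091]
eef_rot: [0.715, 0.7, -0.0, 0.001]
contact_force: [-5.5, -0.8, 16.6]
opening: 0.008
the job is handed in; nothing more can be done
None
```

The job is done and handed in at t ≈ 25.4 s, with the fingertips still holding the paddle key down.

- **Block:** I lifted the bare aluminium tube block, carried it upright, and lowered it into the mixer pocket until the contact force showed it on the floor. The fingertip height then put its underside at about 83 mm. I let go, and pictures afterwards showed it level inside the rim.
- **Key:** I pressed the paddle with closed fingertips to its stop, where the last 0.7 mm commanded gave only about 0.1 mm of travel. I held it there from about t = 21.6 s, at roughly 17.5 N in total, of which 5.5 N was sideways. The `mixkey` travel cannot be read directly, so "fully down" rests on the force, the travel and the picture.
- **Disagreement:** the networks' pocket position from the scene camera was about 8 mm off the wrist-camera measurement. I used the wrist measurement, then corrected it by 2.5 mm from close views before lowering.
- **Bystanders:** I did no separate last check of the other objects. None looked touched or moved in the views I took.

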